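# Hold a locker fob over the contactless reader

### The job

A resident's orange locker fob has to be registered: pluck it from its pocket in the tray, carry it over the top of the rack of standing mailers, and finish holding it still, level and about 1 cm above the white pad of the black reader, centred on the pad and with its long side along the pad's long side (either way round). The program ends with the gripper still holding the fob there; neither the fob nor the gripper may touch the reader, the rack or the mailers at any time, and everything else stays where it is.

Things in the scene. Friction and masses are not known exactly. Their poses are not given: they have to be found in the camera images.
- fob_orange: The orange fob to register: a solid box 46 (x) x 28 (y) x 14 (z) mm with rounded edges and a white label and dark dot on top, about 30 g. Origin at the centre of its underside, x along its long side, z up. It lies in one of the tray's three pockets (any of them), 10 mm of its height standing above the tray's top. Pinch it across its 28 mm width.
- fob_blue: Blue fob, same size and frame, in another pocket of the tray; stays there.
- fob_green: Green fob, same size and frame, in another pocket of the tray; stays there.
- tray: Fixed grey pocket tray, 200 (x) x 90 (y) x 20 (z) mm, origin at the centre of its underside. Three pockets in a row along its x at -62, 0 and +62 mm, each 50 x 32 mm and 4 mm deep, one fob in each, long sides along the tray's x; the fobs' long sides face clear space at the tray's +y and -y sides. It may stand on the robot's left or right, the reader on the other side.
- reader_pad (a point): Centre of the top face of the reader's white pad, 40 mm above the work surface; x along the pad's long side, z up. The pad is 64 (x) x 44 (y) mm and stands 6 mm proud of the fixed black reader, a flat box 160 (x) x 110 (y) x 34 mm centred under it. The pad is level.
- rack: Fixed dark mail rack between the tray and the reader, 304 (x) x 100 (y) mm, origin at the centre of its underside, x along the row: a base 8 mm thick with five upright panels up to 100 mm above the work surface. Loose mailers stand between the panels; the tallest reaches 123 mm above the work surface.
- mailer_a: Cardboard mailer standing loose in the rack, 45 x 90 x 110 mm tall, origin at the centre of its underside.
- mailer_b: Cardboard mailer standing loose in the rack, 36 x 90 x 115 mm tall, origin at the centre of its underside.
- mailer_c: Cardboard mailer standing loose in the rack, 50 x 90 x 105 mm tall, origin at the centre of its underside.
- tape: Black tape dispenser with an amber roll, 130 x 50 x 98 mm tall, loose, beyond the rack; origin at the centre of its underside. Stays put.
- stamp: Hand stamp with a dark wooden grip, 56 x 36 x 82 mm tall, loose, beyond the rack; origin at the centre of its underside. Stays put.
- carton: Small taped carton, 160 x 120 x 85 mm tall, loose, on the robot's far right; origin at the centre of its underside. Stays put.
- reader: Fixed black reader, a flat box 160 (x) x 110 (y) x 34 (z) mm with the white pad in the middle of its top; origin at the centre of its underside.
Mind the look-alikes: they are no part of the job. Of the things shaped like the fob_orange, the orange one is meant.

How it is judged:
On the way, in this order (a step that is already met when the one before it is completed fails the run):
1. the orange fob is lifted out of its pocket in the gripper (contact force between fob_orange and the fingers above 0.5 N and z of fob_orange in the frame of tray above 0.04 m), for 0.1 s.
2. the fob passes over the top of the rack (contact force between fob_orange and the fingers above 0.5 N and z of fob_orange in the frame of rack above 0.115 m and y of fob_orange in the frame of rack between -0.05 and 0.05 m and x of fob_orange in the frame of rack between -0.155 and 0.155 m), for 0.02 s.
At the end, for the whole second after the job is handed in: Fob held still (under 20 mm/s), its underside 3 to 18 mm above the pad and within 8 mm of its centre sideways, long side within 12 degrees of the pad's (either way round), level within 10 degrees, not touching the reader; mailers, other fobs and bystanders within 15 mm of their starts (contact force between fob_orange and the fingers above 0.5 N and z of fob_orange in the frame of reader_pad between 0.003 and 0.018 m and horizontal distance between fob_orange and reader_pad below 0.008 m and angle between the x axis of fob_orange and the x axis of reader_pad, either way round below 0.21 rad and angle between fob_orange's own z axis and vertical below 0.17 rad and contact force between fob_orange and reader below 0.05 N and linear speed of fob_orange below 0.02 m/s and distance of each of mailer_a, mailer_b, mailer_c, fob_blue, fob_green, tape, stamp, carton from where it was at the start of the episode below 0.015 m); the arm keeps its last pose, push and grip.
It fails at once if the fob or the robot touches the reader (contact force between any of fob_orange, the fingers, the arm and reader above 0.3 N).
It fails at once if the fob or the robot touches the rack or a mailer (contact force between any of fob_orange, the fingers, the arm and rack above 0.3 N or contact force between any of fob_orange, the fingers, the arm and mailer_a above 0.3 N or contact force between any of fob_orange, the fingers, the arm and mailer_b above 0.3 N or contact force between any of fob_orange, the fingers, the arm and mailer_c above 0.3 N).
It fails at once if a mailer, another fob or a bystander is moved by more than 15 mm (distance of any of mailer_a, mailer_b, mailer_c, fob_blue, fob_green, tape, stamp, carton from where it was at the start of the episode above 0.015 m).
It also fails if it takes over 58 s, if anything falls off the work surface, if the arm or the gripper's body presses on something with over 40 N, if the wrist force passes 120 N, or if a joint passes its speed limit or range.

### The arm

A 6-joint arm with a two-finger parallel gripper is mounted at the origin on the work surface. World frame = base frame: x ahead of the robot, y to its left, z up, the work surface at z = 0. Lengths are in m, angles in rad, forces in N, time in s.
With the tool pointing down it reaches from about 0.35 to 0.775 m from the base axis. Payload 7.3 kg.
Tool frame: the origin (TCP) lies at the very end of the fingers, on their centre line; the grasp point (between the pads) lies 19 mm behind it; z points along the fingers, y is the direction in which the jaws open and shut (so a half turn about z gives the same grasp; the last joint's range is limited). The gripper opens to 92 mm and grips with 3 to 60 N. Pads are 19 mm wide; open, the fingers measure 130 mm over their backs; the gripper's body (75 mm by 190 mm) begins 47 mm behind the grasp point.
Start: joints at [-1.254, 0.342, 1.524, -0, 1.275, -0.146], TCP at [0.234, -0.47, 0.227] pointing down, gripper open.
Joint ranges: [-2.53, 2.53], [-0.77, 2.02], [0.04, 2.7], [-1, 4.14], [0.28, 2.66], [-3.11, 3.11]. Speed limits (rad/s): [2.57, 2.57, 3.14, 3.14, 3.14, 3.14].

### API

Orientations are given as [roll, pitch, yaw] about the fixed x, y, z axes, in that order (R = Rz(yaw) Ry(pitch) Rx(roll)).
In Python, from cell import observe, read_camera, camera_info, hand_in gives the robot as it stands.
- The arm moves only by the tool jog_arm, never from a script. Its argument "rows" is one flat list of numbers, 5 for each row, row after row: the finger opening in mm, from 0 to 91.8, then the shift along the tool's x, y, z in mm, then the turn about the tool's z in degrees. In form: [gripper, tx, ty, tz, roll, gripper, tx, ty, tz, roll, ...]. A call has 1 to 20 rows; each row shifts and turns the commanded pose from where the row before left it, along the tool's axes as they then stand; what a row does not reach is not made up. A row lasts 1/10 s, in which the tool goes at most 50 mm and 8.59 degrees, less where a joint would pass 70% of its speed; a pose out of reach is approached as far as the arm can. A call with a gripper value outside its range is refused whole. The fingers move at their own pace and stop on an object; "grip_force" is the grip in N (left out, the last holds). Time passes only in rows, so rows that do not move let the fingers close. It gives the time, the measured TCP pose, the force and the opening at its end, in the units of the state.
- observe(): the state, without advancing time (a new reading comes with each control period).
- read_camera(name): name is "scene" or "top"; returns (picture, depth): 384x512x3 uint8, red, green, blue; 384x512 float32, m along the optical axis (not along the pixel's ray), 0 where there is no reading.
- camera_info(name): a dict with "fx", "fy", "cx", "cy" (pixels), "extrinsics" (4x4, takes a point from camera to world coordinates). Camera axes: x right, y up, looking along -z (the intrinsics and any distortion apply to the point x, -y, -z); pixel columns grow to the right and rows downward; lengths in m; the calibration is good to about 2 mm. A picture is of the moment at which its call begins. camera_info takes no time and is no camera call.
- hand_in(): hands the job in, once; it reports no verdict.
The state is a dict: "time": time; "qpos": joint angles; "qvel": joint speeds; "joint_efforts": joint torques, N m; "tool_pos": TCP position; "tool_rot": TCP orientation; "contact_force": force on the tool from outside, world axes, zero at the start; "torque": the same for the moment, N m; "opening": finger opening in m.
Only numpy, scipy, OpenCV 4.12 (cv2) and the standard library are available. Lean on these libraries where they do the work, as an engineer would, in place of code of your own. Each camera call takes 0.05 s, during which the arm holds its last target. There are 200 camera calls.

## Working session

There is one attempt and no reset: what is moved stays moved. The work goes in short steps, Python scripts to look and compute and a tool call to move; the robot and the scene stay as the last step left them, time stands still between calls to the robot, and variables do not carry over. Pictures are saved under pics/ and viewed, about 8 in all and at most 12, crops included, and the job is handed in when it is done.

Besides the shell and the picture viewer there is one more tool, called after "Call:" as name(argument=value, ...), one argument or row to a line, values as JSON. jog_arm: Moves the arm, as the interface text tells. Its arguments: {"type":"object","properties":{"rows":{"type":"array","items":{"type":"number"}},"grip_force":{"type":"number"}},"required":["rows"]}

```bash
mkdir -p pics; ls; python3 - <<'E'
from cell import *
import cv2,numpy as np
for n in("top","scene"):
    p,d=read_camera(n);i=camera_info(n);print(n,{k:(np.round(v,4).tolist()) for k,v in i.items() if not isinstance(v,str)})
    np.savez(f"{n}0.npz",p=p,d=d,**{k:i[k] for k in("fx","fy","cx","cy","extrinsics")})
    cv2.imwrite(f"pics/{n}0.png",p[:,:,::-1])
print(observe())
E
```

```text
pics
top {'fx': 374.9232, 'fy': 374.9232, 'cx': 245.3671, 'cy': 186.8277, 'extrinsics': [[-0.0034, 0.9922, -0.1248, 0.4234], [-0.9997, -0.0006, 0.0225, -0.1388], [0.0222, 0.1249, 0.9919, 1.2216], [0.0, 0.0, 0.0, 1.0]]}
scene {'fx': 420.5647, 'fy': 420.5647, 'cx': 245.8, 'cy': 192.9124, 'extrinsics': [[-0.4653, -0.6898, 0.5547, 1.3411], [0.885, -0.3726, 0.2792, 0.2589], [0.0141, 0.6208, 0.7838, 1.1608], [0.0, 0.0, 0.0, 1.0]]}
{'time': 0.1, 'qpos': array([-1.25397323e+00,  3.42641231e-01,  1.52491445e+00,  4.07352893e-05,
        1.27541995e+00, -1.46000271e-01]), 'qvel': array([ 2.75887447e-04, -3.25197767e-03, -1.24731327e-03, -9.79711139e-05,
       -7.55747024e-05, -7.73434765e-04]), 'joint_efforts': array([ 2.37039458e-03, -4.32005131e+01, -2.44693011e+01,  7.20106624e-02,
        5.26645139e-02, -3.21252196e-05]), 'tool_pos': array([ 0.23431618, -0.46940192,  0.22612306]), 'tool_rot': array([-3.14023006e+00, -2.39738926e-04,  4.62811323e-01]), 'contact_force': array([ 0.18521764,  0.27955771, -0.35667533]), 'torque': array([-0.05047103, -0.00992535,  0.04276361]), 'opening': 0.09174544023297806}
```

View pics/top0.png

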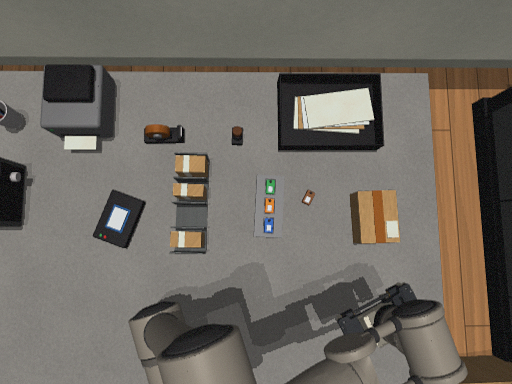

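View pics/scene0.png

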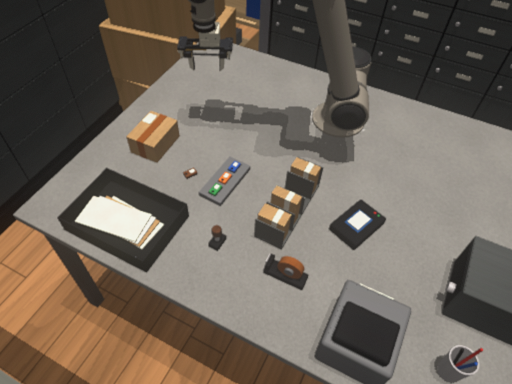

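Top view: the orange fob is at (269,205), in the tray's middle pocket. Things it could be confused with are green (270,186), blue (269,226), the loose reddish-brown object (308,197), the amber tape roll (157,132) and the carton (375,217). I choose (269,205). The reader pad is at (118,219) and the rack at (191,203). I'll measure next, and check the choice in a close crop.

```bash
cat > h.py <<'E'
import numpy as np, cv2
class Cam:
    def __init__(s,p,d,i):
        s.p,s.d=p,d; s.hsv=cv2.cvtColor(np.ascontiguousarray(p),cv2.COLOR_RGB2HSV)
        s.f,s.cx,s.cy,s.E=float(i["fx"]),float(i["cx"]),float(i["cy"]),np.array(i["extrinsics"])
    def plane(s,uv,z):
        uv=np.atleast_2d(uv).astype(float)
        r=np.c_[(uv[:,0]-s.cx)/s.f,-(uv[:,1]-s.cy)/s.f,-np.ones(len(uv))]@s.E[:3,:3].T
        o=s.E[:3,3]; return o+r*((z-o[2])/r[:,2])[:,None]
    def depth(s,uv):
        u,v=np.round(uv).astype(int); d=s.d[v,u]
        return s.E[:3,:3]@np.array([(u-s.cx)/s.f*d,-(v-s.cy)/s.f*d,-d])+s.E[:3,3]
    def blob(s,lo,hi,win):
        m=cv2.inRange(s.hsv,lo,hi); w=np.zeros_like(m); x0,y0,x1,y1=win; w[y0:y1,x0:x1]=m[y0:y1,x0:x1]
        c=max(cv2.findContours(w,cv2.RETR_EXTERNAL,cv2.CHAIN_APPROX_NONE)[0],key=cv2.contourArea)
        return c[:,0].astype(float)
def rect(P):
    (c,sz,a)=cv2.minAreaRect((P[:,:2]*1000).astype(np.float32))
    if sz[0]<sz[1]: sz=sz[::-1];a+=90
    return np.round(c,1),np.round(sz,1),round((a+90)%180-90,1)
def load(n):
    z=np.load(n); return Cam(z["p"],z["d"],z)
def live(n):
    from cell import read_camera,camera_info
    p,d=read_camera(n); return Cam(p,d,camera_info(n))
E
python3 - <<'E'
from h import *
T,S=load("top0.npz"),load("scene0.npz")
W={'T':(250,170,290,245),'S':(195,150,255,205)}
cols={'orange':((6,150,120),(20,255,255)),'green':((45,120,60),(85,255,255)),'blue':((100,140,60),(125,255,255))}
for n,c in (('T',T),('S',S)):
    for k,(lo,hi) in cols.items():
        b=c.blob(lo,hi,W[n]); print(n,k,b.mean(0).round(1),rect(c.plane(b,.03)),c.depth(b.mean(0)).round(3))
    # pad
    w=(98,195,142,240) if n=='T' else (335,200,385,245)
    b=c.blob((0,0,170),(180,90,255),w); print(n,'white pad',b.mean(0).round(1),rect(c.plane(b,.04)))
    b=c.blob((95,40,90),(125,255,255),w); print(n,'bluepart',rect(c.plane(b,.04)),c.depth(b.mean(0)).round(3))
    w=(85,180,155,255) if n=='T' else (320,190,395,255)
    b=c.blob((0,0,0),(180,255,60),w); print(n,'reader',rect(c.plane(b,.034)))
print(T.plane([[205,252],[173,252],[175,152],[208,152]],.1).round(3))
a=cv2.resize(T.p[165:255,245:335],(400,400),interpolation=cv2.INTER_NEAREST)
b=cv2.resize(T.p[180:260,85:155],(350,400),interpolation=cv2.INTER_NEAREST)
cv2.imwrite("pics/crop1.png",np.hstack([a,b])[:,:,::-1])
E
```

```text
T orange [269. 205.] (array([ 514.8, -240.9]), array([44.8, 25.6]), -0.7) [ 0.515 -0.241  0.027]
T green [270.  186.2] (array([ 574.4, -244.9]), array([42.3, 25.8]), -0.6) [ 0.576 -0.245  0.032]
T blue [268.3 225.4] (array([ 451.5, -237.1]), array([44.2, 25.4]), -0.7) [ 0.452 -0.237  0.027]
T white pad [116.9 218.1] (array([473.7, 236. ]), array([64.3, 43. ]), -20.5)
T bluepart (array([474. , 234.2]), array([76.9, 55.8]), -20.5) [0.474 0.235 0.04 ]
T reader (array([472.5, 230.3]), array([157.5, 115.5]), -20.6)
S orange [224.6 178. ] (array([ 514. , -242.2]), array([46. , 28.5]), -4.3) [ 0.517 -0.239  0.031]
S green [214.8 190.3] (array([ 577.7, -245.6]), array([37.9, 22.1]), -8.5) [ 0.582 -0.242  0.033]
S blue [234.2 167.1] (array([ 451.3, -238.3]), array([44.1, 26. ]), -5.1) [ 0.458 -0.235  0.033]
S white pad [358.5 219.6] (array([470.9, 233.7]), array([66.4, 46.2]), -21.6)
S bluepart (array([475.2, 234.2]), array([78.2, 58.1]), -20.6) [0.486 0.233 0.044]
S reader (array([483.8, 234.3]), array([170.3, 108.9]), -20.6)
[[ 0.371 -0.045  0.1  ]
 [ 0.372  0.049  0.1  ]
 [ 0.671  0.049  0.1  ]
 [ 0.671 -0.051  0.1  ]]
```

View pics/crop1.png

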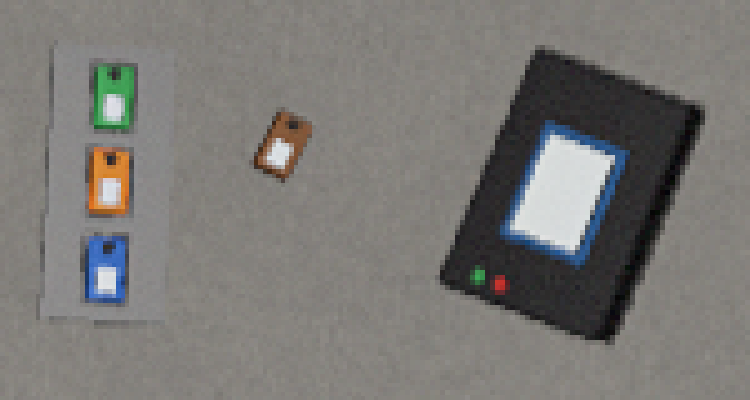

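The crop confirms the orange fob in the middle pocket, with the dark dot and white label on it. It is at about (514.5, -241) mm, and the tray's yaw is -3.6°. The pad is at about (474, 235) mm, yaw -20.6°. I'll turn the tool, then shift it to above the fob.

Call:
jog_arm(
  rows=[91,0,0,0,7.5,91,0,0,0,7.5,91,0,0,0,7.5,91,0,0,0,7.6,91,22,-20,10,0,91,22,-20,10,0,91,22,-20,10,0,91,22,-20,10,0,91,22,-20,10,0,91,22,-20,10,0,91,22,-20,10,0,91,22,-20,10,0,91,22,-20,10,0,91,22,-20,10,0,91,22,-20,10,0,91,22,-20,10,0,91,0,0,0,0,91,0,0,0,0,91,0,0,0,0],
  grip_force=20,
)

```text
time: 2.0
tool_pos: [0.5124, -0.2473, 0.1069]
tool_rot: [3.141, 0.0, -0.063]
contact_force: [-0.4, -0.8, 0.4]
opening: 0.0912
```

Call:
jog_arm(
  rows=[91,1.7,-6.1,0,0,91,0,0,14,0,91,0,0,14,0,91,0,0,14,0,91,0,0,14,0,91,0,0,10,0,91,0,0,8,0,91,0,0,6,0,91,0,0,4,0,91,0,0,0,0,91,0,0,0,0,91,0,0,0,0],
)

```text
time: 3.2
tool_pos: [0.5152, -0.2409, 0.0231]
tool_rot: [3.141, -0.001, -0.063]
contact_force: [-0.1, 1.3, 0.2]
opening: 0.0913
```

```bash
python3 - <<'E'
from h import *
T=live("top");S=live("scene")
a=cv2.resize(T.p[150:260,220:320],(400,440),interpolation=cv2.INTER_CUBIC)
b=cv2.resize(S.p[130:220,180:270],(400,440),interpolation=cv2.INTER_CUBIC)
cv2.imwrite("pics/pre.png",np.hstack([a,b])[:,:,::-1])
E
```

```text
(no output)
```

View pics/pre.png

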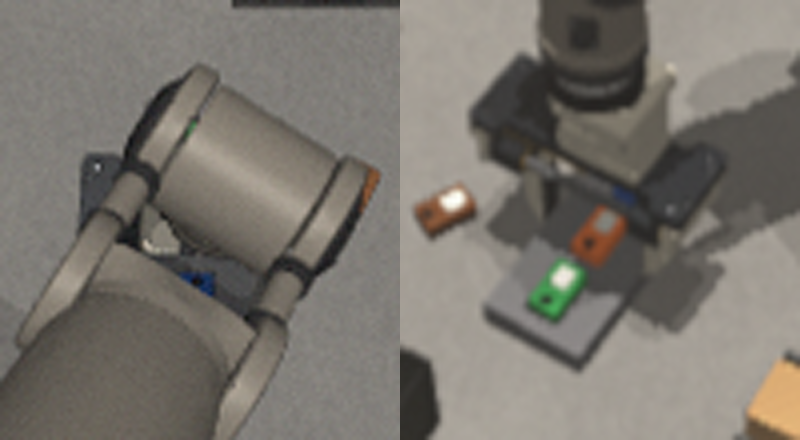

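The scene crop shows the fingers on either side of the orange fob, at about (600,235) in the crop, and the green fob is clear. I'll go 1 mm lower and close.

Call:
jog_arm(
  rows=[91,0,0,1,0,91,0,0,0,0,60,0,0,0,0,45,0,0,0,0,35,0,0,0,0,30,0,0,0,0,20,0,0,0,0,20,0,0,0,0,20,0,0,0,0,20,0,0,0,0,20,0,0,0,0,20,0,0,0,0],
  grip_force=20,
)

```text
time: 4.5
tool_pos: [0.515, -0.2408, 0.0217]
tool_rot: [3.141, -0.0, -0.063]
contact_force: [0.4, 0.1, 0.3]
opening: 0.0274
```

Call:
jog_arm(
  rows=[20,0,0,-5,0,20,0,0,-8,0,20,0,0,-12,0,20,0,0,-15,0,20,0,0,-15,0,20,0,0,-20,0,20,0,0,-20,0,20,0,0,-20,0,20,0,0,-20,0,20,0,0,-20,0,20,0,0,-20,0,20,0,0,-10,0,20,0,0,0,0,20,0,0,0,0],
)

```text
time: 5.9
tool_pos: [0.5147, -0.2406, 0.2064]
tool_rot: [-3.141, 0.0, -0.063]
contact_force: [-0.2, 0.2, -0.6]
opening: 0.0278
```

```bash
python3 - <<'E'
from h import *
S=live("scene")
cv2.imwrite("pics/lift.png",cv2.resize(S.p[60:210,170:340],(680,600),interpolation=cv2.INTER_CUBIC)[:,:,::-1])
E
```

```text
(no output)
```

View pics/lift.png

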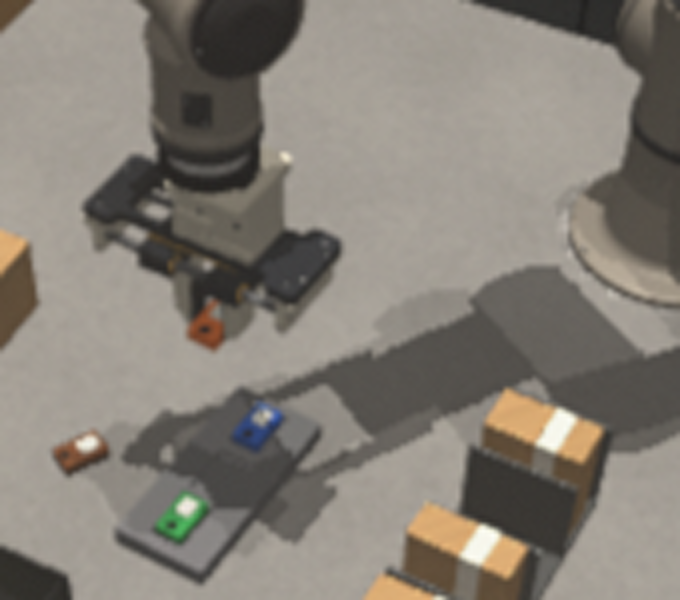

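The fob is held at crop (207,327), and blue and green are still in their pockets. Now over the rack at z of about 0.206.

Call:
jog_arm(
  rows=[20,-1.5,-10,0,0,20,-3,-20,0,0,20,-4,-26,0,0,20,-4,-26,0,0,20,-4,-26,0,0,20,-4,-26,0,0,20,-4,-26,0,0,20,-4,-26,0,0,20,-4,-26,0,0,20,-4,-26,0,0,20,-4,-26,0,0,20,-4,-26,0,0,20,-4,-26,0,0,20,-4,-26,0,0,20,-4,-26,0,0,20,-4,-26,0,0,20,-4,-26,0,0,20,-4,-26,0,0,20,-2.5,-18,0,0,20,0,-8.5,0,0],
)

```text
time: 7.95
tool_pos: [0.4719, 0.2375, 0.2063]
tool_rot: [-3.142, 0.001, -0.06]
contact_force: [0.3, 0.6, -1.7]
opening: 0.0279
```

Call:
jog_arm(
  rows=[20,0,0,0,4,20,0,0,0,6,20,0,0,0,5,20,0,0,0,2,20,0,0,0,0,20,0,0,0,0,20,0,0,0,0],
)

```text
time: 8.65
tool_pos: [0.4734, 0.2353, 0.2066]
tool_rot: [3.141, 0.0, -0.358]
contact_force: [0.3, 0.4, -0.8]
opening: 0.0281
```

```bash
python3 - <<'E'
from h import *
from cell import observe
S=live("scene");T=live("top");print(observe()['qpos'].round(2))
cv2.imwrite("pics/over.png",np.hstack([cv2.resize(S.p[130:260,300:430],(400,400),interpolation=cv2.INTER_CUBIC),cv2.resize(T.p[150:270,60:180],(400,400),interpolation=cv2.INTER_CUBIC)])[:,:,::-1])
E
```

```text
[ 0.32  0.37  1.55 -0.    1.23  2.25]
```

View pics/over.png

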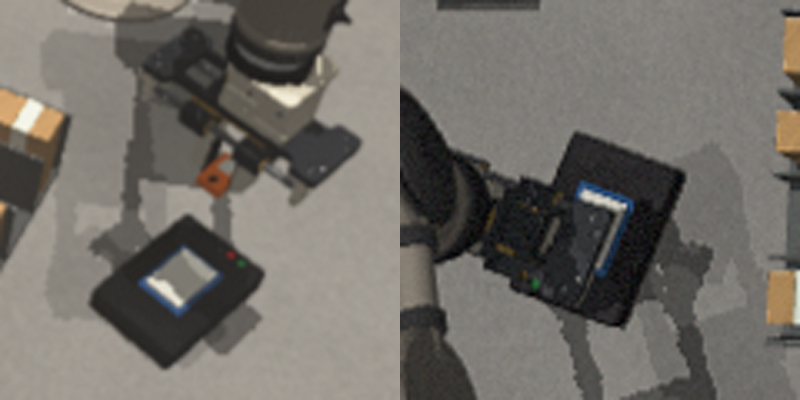

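The fob is over the reader. I'll check from scene depth whether it is level, since a pinch near its top could have slipped.

```bash
cat > fob.py <<'E'
from h import *
from cell import observe
o=observe()['tool_pos']; N=[]; uvs=[]
for k in range(5):
    S=live("scene"); m=cv2.inRange(S.hsv,(3,120,50),(20,255,255)); w=np.zeros_like(m); w[165:240,345:385]=m[165:240,345:385]
    n,l,st,c=cv2.connectedComponentsWithStats(w); j=1+np.argmax(st[1:,4]); v,u=np.where(l==j)
    P=np.array([S.depth((a,b)) for a,b in zip(u,v)]); N.append(P); uvs.append(np.c_[u,v])
P=np.vstack(N); uv=np.vstack(uvs); print("n",len(P),"uv",uv.min(0),uv.max(0))
top=P[P[:,2]>o[2]-.004] if 0 else P
psi=observe()['tool_rot'][2]; R=np.array([[np.cos(psi),np.sin(psi)],[-np.sin(psi),np.cos(psi)]])
L=(P[:,:2]-o[:2])@R.T*1000; z=(P[:,2]-o[2])*1000
for a in range(-30,40,4):
    k=(L[:,0]>=a)&(L[:,0]<a+4)
    if k.sum()>5: print(a+2,k.sum(),"z",np.percentile(z[k],[10,50,90]).round(1),"y",np.percentile(L[k,1],[5,50,95]).round(1))
I=cv2.resize(S.p[165:240,335:395],(480,600),interpolation=cv2.INTER_CUBIC); import sys
cv2.imwrite(sys.argv[1],I[:,:,::-1])
E
python3 fob.py pics/close.png
```

```text
n 419 uv [364 180] [374 193]
-16 13 z [ 8.7 10.1 12.1] y [-14.3 -11.7  -9.5]
-12 8 z [ 8.4  9.3 12.4] y [-16.2 -14.   -9.6]
-8 14 z [ 6.7  9.4 12.2] y [-15.6 -12.6 -10.9]
-4 11 z [ 8.3  8.8 10.8] y [-15.8 -13.4  -2.6]
0 26 z [ 7.1  9.4 11.1] y [-12.9  -6.7   6.3]
4 43 z [ 7.8 10.2 12.7] y [-14.5  -6.    6.7]
8 64 z [ 3.7 10.  13.4] y [-12.2   3.8  11.5]
12 50 z [ 6.3  9.9 11.9] y [-13.2   3.3  10.8]
16 48 z [ 4.6  9.9 13. ] y [-13.8  -2.4   9.7]
20 99 z [ 1.   7.4 11.4] y [-12.3   0.7  10. ]
24 31 z [ 2.7  6.5 11. ] y [-12.8  -6.1   8.2]
```

View pics/close.png

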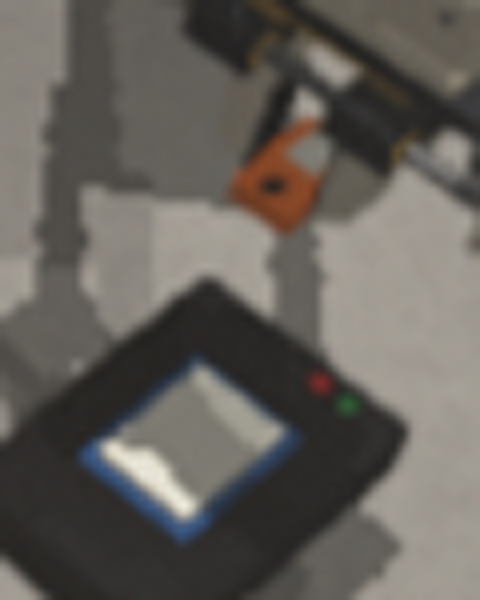

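The depth check says level: the fob's top stays at 9 to 10 mm above the TCP along its length, and its front end sits about 23 mm ahead of the tool centre, as expected. Now descend to TCP z of 0.056, which puts the underside near 0.050.

Call:
jog_arm(
  rows=[20,0,0,8,0,20,0,0,15,0,20,0,0,20,0,20,0,0,20,0,20,0,0,20,0,20,0,0,15,0,20,0,0,12,0,20,0,0,10,0,20,0,0,8,0,20,0,0,7,0,20,0,0,6,0,20,0,0,5,0,20,0,0,3,0,20,0,0,1,0,20,0,0,0,0,20,0,0,0,0,20,0,0,0,0,20,0,0,0,0],
)

```text
time: 10.8
tool_pos: [0.4738, 0.2352, 0.0569]
tool_rot: [-3.141, -0.0, -0.359]
contact_force: [-0.5, -0.0, -1.0]
opening: 0.0276
```

```bash
sed -i 's/165:240,345:385/190:245,335:385/g' fob.py; python3 fob.py pics/final.png; python3 -c "
from cell import observe
o=observe();print(o['tool_pos'],o['tool_rot'],abs(o['qvel']).max())"
```

```text
n 351 uv [353 209] [362 222]
-20 9 z [ 8.   9.4 10.3] y [-15.5 -13.8 -10.9]
-16 11 z [ 7.7 10.8 11.8] y [-15.7 -13.1 -10. ]
-12 8 z [ 8.8 10.8 13.5] y [-14.1 -12.1  -9.2]
-8 8 z [ 9.2 10.9 12.1] y [-14.7 -13.7 -11.7]
-4 6 z [ 8.9 10.7 13.3] y [-14.3 -12.9 -10.9]
0 22 z [ 7.2  9.9 12.5] y [-14.1  -7.1   6.5]
4 40 z [ 7.3 10.1 12.5] y [-15.2  -6.5   7.3]
8 47 z [ 5.3 10.3 12.9] y [-15.4   0.5  10.5]
12 46 z [ 6.7 10.1 13.3] y [-13.1   2.3  10. ]
16 53 z [ 6.   9.9 12.5] y [-14.5  -1.5  10.2]
20 82 z [ 1.8  7.  11.2] y [-12.3  -1.8  10.6]
24 15 z [ 4.   8.7 11.3] y [-9.9 -2.5  7.8]
[0.47366401 0.23522353 0.05672771] [ 3.14154376e+00 -1.03831321e-04 -3.59260809e-01] 0.0010725871218327553
```

View pics/final.png

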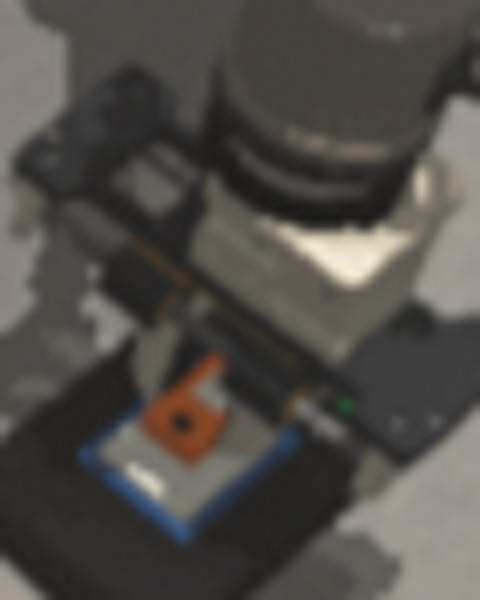

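The picture shows the fob held over the pad, with its dot at crop (182,422), aligned with the pad. It is level and still, and the underside is about 11 mm above the pad. Handing in.

```bash
python3 -c "
from cell import hand_in
print(hand_in())"
```

```text
the job is handed in; nothing more can be done
None
```

I took the orange fob from the tray's middle pocket, carried it over the rack and handed the job in with the gripper holding it above the reader pad. `hand_in()` gave no verdict, so the result below rests on my own last checks.

- **Crossing:** the fob's underside was about 0.20 m up as it went over the rack, well clear of the tallest mailer at 0.123 m.
- **Final position:** the tool is at (0.4737, 0.2352, 0.0567). The pad was measured at about (0.474, 0.235), so the fob is within 1 mm of its centre by measurement. Calibration is only good to about 2 mm.
- **Height:** the underside is about 11 mm above the pad.
- **Orientation:** the tool's yaw is -20.6°, matching the pad's measured -20.6°. Scene depth shows the fob's top flat along its length.
- **Hold:** the opening is 27.6 mm with a 20 N grip, joint speeds are near zero, and every force reading the moves returned was 2 N or less.

**Disagreements and gaps:**
- The scene camera read the fob's top 1–2 mm higher than the grasp height implies, which is within calibration and the allowed height.
- Its single-view pad estimates differed from the top camera's by up to about 3 mm.
- I did not measure the mailers, other fobs and bystanders again at the end. In the picture taken after the lift, blue and green were still in their pockets.

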